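# Colour meter check with the berry standard

## Robot

A 7-joint arm with a two-finger parallel gripper is mounted at the origin on the work surface. World frame = base frame: x ahead of the robot, y to its left, z up, the work surface at z = 0. Lengths are in m, angles in rad, forces in N, time in s.
With the tool pointing down it reaches from about 0.35 to 0.775 m from the base axis. Payload 3.1 kg.
Tool frame: the origin (TCP) lies where the fingers leave the gripper's body, on its centre line; the fingertips stand 73 mm ahead of it and the grasp point (between the pads) lies 54 mm ahead of it; z points along the fingers, x is the direction in which the jaws open and shut, and the axes are right-handed (so a half turn about z gives the same grasp; the last joint's range is limited). The gripper opens to 85 mm and grips with 20 to 120 N. Pads are 22 mm wide; open, the fingers measure 114 mm over their backs; the gripper's body (76 mm by 85 mm) begins 54 mm behind the grasp point. The pads swing forward as they close: fully open they stand 13 mm farther back than shut.
Start: joints at [-1.287, 0.311, 0.014, 1.512, -0.004, 1.319, -0.027], TCP at [0.176, 0.521, 0.304] pointing down, gripper open.
Joint ranges: [-2.7, 2.7], [-0.3, 1.91], [-1.27, 1.3], [0.12, 2.57], [-1.44, 4.58], [0.2, 2.03], [-3.05, 3.05]. Speed limits (rad/s): [2.79, 2.79, 3.14, 3.14, 3.14, 3.14, 3.14].

## Interface

Orientations are given as a unit quaternion [w, x, y, z].
In Python, from rig import bot, snapshot, camera_model gives the robot as it stands.
- The arm moves only by the shell command python3 -m crank 'ROWS'. ROWS is JSON, a list of rows, each an object with "delta_pos": the shift along the world's x, y, z in m, a list of three; "rot": the turn, a rotation vector about the world's x, y, z in rad, a list of three; "gripper": the finger opening in m, from 0 to 0.0854. In form: [{"delta_pos": [dx, dy, dz], "rot": [wx, wy, wz], "gripper": gripper}, ...]. A call has 1 to 8 rows; each row shifts and turns the commanded pose from where the row before left it; what a row does not reach is not made up. A row lasts 1/10 s, in which the tool goes at most 50 mm and 8.59 degrees, less where a joint would pass 70% of its speed; a pose out of reach is approached as far as the arm can. A call with a gripper value outside its range is refused whole. The fingers move at their own pace and stop on an object; the grip force is fixed at half the most. Time passes only in rows, so rows that do not move let the fingers close. It gives the time, the measured TCP pose, the force and the opening at its end, in the units of the state.
- bot.get_obs(): the state, without advancing time (a new reading comes with each control period).
- snapshot(name): name is "scene" or "top"; returns (picture, depth): 400x640x3 uint8, blue, green, red; 400x640 float32, m along the optical axis (not along the pixel's ray), 0 where there is no reading.
- camera_model(name): a dict with "mtx" (3x3 intrinsics, pixels), "D" ([k1, k2, p1, p2, k3] as OpenCV has them; the pictures are not rectified), "cam_to_world" (4x4, takes a point from camera to world coordinates). Camera axes: x right, y down, z forward; pixel columns grow to the right and rows downward; lengths in m; the calibration is good to about 2 mm. A picture is of the moment at which its call begins. camera_model takes no time and is no camera call.
- bot.sign_off(): hands the job in, once; it reports no verdict.
The state is a dict: "time_s": time; "joint_positions": joint angles; "qvel": joint speeds; "tau": joint torques, N m; "eef_pos": TCP position; "orientation": TCP orientation; "force": force on the tool from outside, world axes, zero at the start; "moment": the same for the moment, N m; "gripper_width": opening from 0.0 (shut) to 1.0 (fully open).
Only numpy, scipy, OpenCV 4.12 (cv2) and the standard library are available. Lean on these libraries where they do the work, as an engineer would, in place of code of your own. Each camera call takes 0.05 s, during which the arm holds its last target. There are 200 camera calls.

## Task

Lift the hinged lid of the blue case open until it rests on its stop, then take the purple glass cuvette out, gripping it by its two white frosted faces only and never letting the fingers touch its clear faces. Hold it upright in the light path of the colour meter, clear of the meter itself, with one clear face square to the lamp and the other to the detector, so that the beam passes through the middle of the clear faces. Finish while still holding it there; the lid stays open and the amber and green cuvettes stay in their pockets.

Things in the scene. Friction and masses are not known exactly. Their poses are not given: they have to be found in the camera images.
- case: Fixed open-topped blue case, 110 mm (its x) x 210 mm (its y) x 72 mm high, walls and floor 6 mm. Origin: centre of the underside; x from the front wall to the hinge wall, z up. A black insert 16 mm thick lies on the floor (its top 22 mm up) with three through pockets 27 x 23 mm at x = -8 mm and y = -60, 0 and +60 mm, in which the cuvettes stand on the floor 6 mm above the table, their x and y axes along those of the case within about 2 degrees, their caps just below the rim.
- case_lid (a joint): Angle of the lid of the case: 0 closed, 1.75 rad fully open on its stop, leaning back just past upright. The lid is a blue plate 110 x 210 x 8 mm of 0.22 kg together with its bar; its hinge turns freely: below upright (about 1.6 rad) it falls shut when let go, beyond it falls gently onto the stop and stays.
- lid_hinge (a point): Middle of the hinge line, 72 mm up on the case's far rim, 55 mm along the case's x from its centre; the hinge line runs along the case's y.
- lid_bar (a point): Middle of the lid's yellow grab bar: a round bar 10 mm thick and 90 mm long along the case's y, with an arm at each end (also 10 mm thick) joining it to the lid's front edge. It stands 45 mm out from the lid's front edge with open space all round it; 76 mm above the table when closed, 155 mm from the hinge line. It swings up and over on that radius, along the case's x.
- cuvette_purple: purple glass colour standard (loose, about 70 g, stands upright in one of the three pockets of the case; which pocket varies): a solid glass prism 24 x 20 x 52 mm with its purple cap 20 x 15 x 8 mm on top, 60 mm tall in all. Origin: centre of the underside; z up along the prism; x through the two clear purple faces (24 mm apart); y through the two white frosted faces (20 mm apart), each 24 mm wide and reaching from the underside to 52 mm up.
- purple_window (a point): Centre of the purple cuvette's glass, 26 mm above its underside, on its axis: the point through which the beam should pass. Axes as the cuvette's.
- purple_clear: The two clear faces of the purple cuvette (x = +-12 mm), not to be touched by the fingers. Origin and axes as the cuvette's.
- purple_frost_a: The white frosted face of the purple cuvette at its y = +10 mm. Origin and axes as the cuvette's.
- purple_frost_b: The white frosted face of the purple cuvette at its y = -10 mm. Origin and axes as the cuvette's.
- cuvette_amber: amber glass colour standard (loose, about 70 g, stands upright in one of the three pockets of the case; which pocket varies): a solid glass prism 24 x 20 x 52 mm with its amber cap 20 x 15 x 8 mm on top, 60 mm tall in all. Origin: centre of the underside; z up along the prism; x through the two clear amber faces (24 mm apart); y through the two white frosted faces (20 mm apart), each 24 mm wide and reaching from the underside to 52 mm up.
- cuvette_green: green glass colour standard (loose, about 70 g, stands upright in one of the three pockets of the case; which pocket varies): a solid glass prism 24 x 20 x 52 mm with its green cap 20 x 15 x 8 mm on top, 60 mm tall in all. Origin: centre of the underside; z up along the prism; x through the two clear green faces (24 mm apart); y through the two white frosted faces (20 mm apart), each 24 mm wide and reaching from the underside to 52 mm up.
- meter: Fixed colour meter: grey base plate 110 mm (its x) x 250 mm (its y) x 15 mm high, with two housings 75 x 75 mm that rise to 115 mm: the white lamp housing at +y, the black detector housing at -y. They face each other across a gap 80 mm wide, open above and to both x sides. Origin: centre of the underside; z up.
- beam (a point): Middle of the light path: halfway between lamp and detector lenses, 85 mm above the table on the meter's centre line. The beam, 8 mm thick, shown as a faint yellow rod that can be passed through, is level and runs along the meter's y.

How it is judged:
By the outcome, as a careful person would: the job done as asked, in the order asked, and still so for the second after the job is handed in, while the arm keeps its last pose, push and grip.
It also fails if it takes over 64 s, if anything falls off the work surface, if the arm or the gripper's body presses on something with over 40 N, if the wrist force passes 120 N, or if a joint passes its speed limit or range.

## Working session

There is one attempt and no reset: what is moved stays moved. The work goes in short steps, Python scripts to look and compute and a shell command to move; the robot and the scene stay as the last step left them, time stands still between calls to the robot, and variables do not carry over. Pictures are saved under pics/ and viewed, about 8 in all and at most 12, crops included, and the job is handed in when it is done.

```bash
mkdir -p pics; ls; python3 - <<'E'
from rig import bot, snapshot, camera_model
import cv2, numpy as np
o=bot.get_obs(); print(o)
for n in ("scene","top"):
    p,d=snapshot(n); cv2.imwrite(f"pics/{n}0.png",p); np.save(f"pics/{n}0.npy",d)
    m=camera_model(n); print(n,m)
a=cv2.imread("pics/scene0.png"); b=cv2.imread("pics/top0.png")
E
```

```text
pics
{'time_s': 0.0, 'joint_positions': array([-1.28669185,  0.31171492,  0.01399921,  1.51306791, -0.00439011,
        1.31921735, -0.02720313]), 'qvel': array([-1.23847499e-04,  7.16262946e-04, -7.16339064e-04,  7.35743035e-04,
       -6.08956317e-05, -2.09242207e-03,  2.56608030e-03]), 'tau': array([-2.59247381e-04, -3.79909050e+01,  1.46191665e-01, -2.30593121e+01,
        1.23697298e-02,  1.35012509e-02, -4.47855001e-06]), 'eef_pos': array([0.17584565, 0.52053146, 0.30282243]), 'orientation': array([ 7.36388978e-04,  8.12404952e-01,  5.83092429e-01, -9.32836455e-04]), 'force': array([-0.25910004,  0.2513084 ,  0.76619284]), 'moment': array([-0.01349117, -0.01958536,  0.01784144]), 'gripper_width': 0.9983965490979051}
scene {'mtx': array([[418.62734671,   0.        , 320.55139089],
       [  0.        , 418.62734671, 206.8779473 ],
       [  0.        ,   0.        ,   1.        ]]), 'D': array([-0.10423036,  0.        ,  0.        ,  0.        ,  0.        ]), 'cam_to_world': array([[-0.03242937,  0.86668508, -0.49780047,  0.9384464 ],
       [ 0.99943832,  0.03233015, -0.00882099, -0.0209252 ],
       [ 0.00844894, -0.49780693, -0.86724672,  0.75888205],
       [ 0.        ,  0.        ,  0.        ,  1.        ]])}
top {'mtx': array([[383.92224973,   0.        , 320.62998432],
       [  0.        , 383.92224973, 195.74145043],
       [  0.        ,   0.        ,   1.        ]]), 'D': array([-0.0052909,  0.       ,  0.       ,  0.       ,  0.       ]), 'cam_to_world': array([[-1.70663793e-02, -9.82815809e-01,  1.83798327e-01,
         3.94667164e-01],
       [-9.99432640e-01,  1.14299985e-02, -3.16820796e-02,
        -8.89832827e-04],
       [ 2.90368341e-02, -1.84234745e-01, -9.82453266e-01,
         9.27709948e-01],
       [ 0.00000000e+00,  0.00000000e+00,  0.00000000e+00,
         1.00000000e+00]])}
```

View pics/scene0.png

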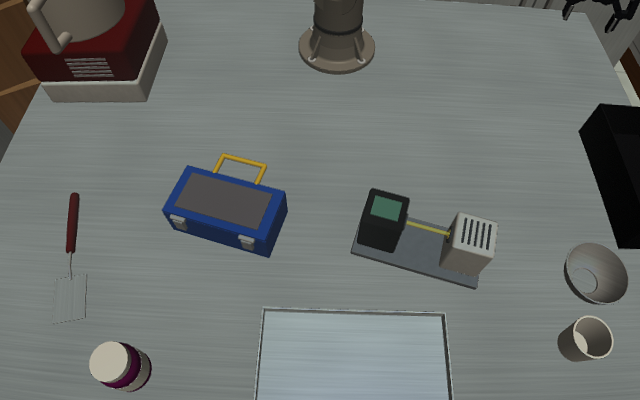

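View pics/top0.png

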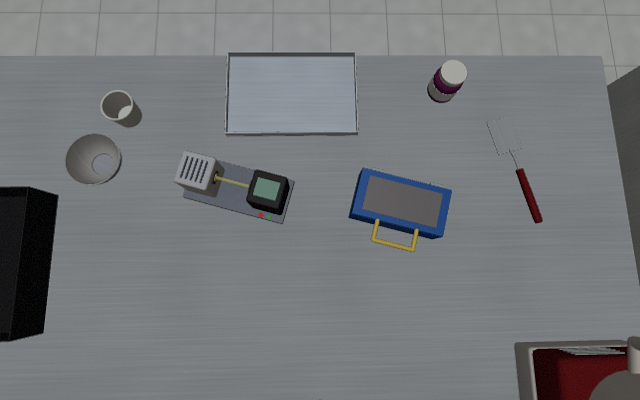

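The case (lid shut, yellow bar towards the robot) is at about (225,210) in the scene view and (400,203) in the top view. The meter has its white lamp at (470,240)/(197,172) and its black detector at (383,218)/(268,190). Next I locate both from their top faces.

```bash
cat > h.py <<'E'
from rig import bot, snapshot, camera_model
import cv2, numpy as np
def rays(n,uv):
    m=camera_model(n); T=m["cam_to_world"]
    p=cv2.undistortPoints(np.float64(uv).reshape(-1,1,2),m["mtx"],m["D"]).reshape(-1,2)
    return T[:3,3], np.c_[p,np.ones(len(p))]@T[:3,:3].T
def onplane(n,uv,z):
    o,r=rays(n,uv); return o+r*((z-o[2])/r[:,2])[:,None]
def cloud(n,d):
    v,u=np.mgrid[:400,:640]; o,r=rays(n,np.c_[u.ravel(),v.ravel()])
    return (o+r*d.reshape(-1,1)).reshape(400,640,3)
def rect(n,mask,z):
    c=max(cv2.findContours(mask.astype(np.uint8),0,cv2.CHAIN_APPROX_NONE)[0],key=cv2.contourArea).reshape(-1,2)
    w=onplane(n,c,z); (cx,cy),(a,b),t=cv2.minAreaRect(np.float32(w[:,:2]*1000))
    if a>b: a,b,t=b,a,t-90   # t: direction of the short side
    return round(cx,1),round(cy,1),round(a,1),round(b,1),round((t+90)%180-90,2)
E
python3 - <<'E'
from h import *
for n in("scene","top"):
    p=cv2.imread(f"pics/{n}0.png"); d=np.load(f"pics/{n}0.npy"); P=cloud(n,d); h=cv2.cvtColor(p,cv2.COLOR_BGR2HSV)
    X,Y,Z=P[...,0],P[...,1],P[...,2]
    reg=lambda y0,y1:(X>.25)&(X<.7)&(Y>y0)&(Y<y1)
    blue=(h[...,0]>105)&(h[...,0]<125)&(h[...,1]>120)
    lid=reg(-.4,-.05)&(Z>.071)&(Z<.09)&~((h[...,0]<35)&(h[...,1]>120))
    lid=cv2.morphologyEx(lid.astype(np.uint8),cv2.MORPH_OPEN,np.ones((7,7)))
    print(n,"lid z",np.median(Z[lid>0]),rect(n,lid,.08))
    yel=(h[...,0]>18)&(h[...,0]<32)&(h[...,1]>120)&(Y<-.03)&(X<.6)&(X>.2)
    print(" bar",rect(n,yel,.076), np.median(Z[yel]))
    top=reg(.0,.35)&(Z>.105)&(Z<.13)
    k,l,s,c=cv2.connectedComponentsWithStats(top.astype(np.uint8))
    for i in range(1,k):
        if s[i,4]>200: print(" house",s[i,4],c[i],rect(n,l==i,.115),np.median(Z[l==i]))
    base=reg(-.02,.4)&(Z>.009)&(Z<.125)
    bb=reg(-.02,.4)&(Z>.009)&(Z<.021); print(" base",rect(n,bb|(reg(-.02,.4)&(Z>.009)&(Z<.021)),.015))
E
```

```text
scene lid z 0.08159145148485308 (546.2, -213.5, 120.9, 212.4, -15.28)
 bar (462.6, -192.0, 49.8, 99.6, -14.87) 0.08013384938794321
 house 1563 [385.29622521 210.04542546] (570.1, 87.4, 74.5, 77.7, 73.99) 0.1132754448610317
 house 1635 [474.83975535 235.15902141] (614.8, 242.7, 74.9, 77.7, 73.91) 0.11252896879903518
 base (599.0, 163.3, 94.7, 248.9, -15.85)
top lid z 0.08210234787292003 (541.7, -211.6, 117.8, 210.3, -15.07)
 bar (463.0, -191.0, 51.9, 99.8, -15.28) 0.0813268649415792
 house 1166 [194.51114923 169.85849057] (607.2, 244.6, 74.6, 75.4, -15.9) 0.1131937885679754
 house 1177 [266.42905692 189.08751062] (562.9, 89.4, 74.7, 75.1, 74.37) 0.11363451795444846
 base (584.4, 168.7, 109.2, 251.0, -14.85)
```

```bash
R='{"delta_pos":[0.034,-0.034,-0.003],"rot":[0,0,-0.094],"gripper":0.0854}'
python3 -m crank '[{"delta_pos":[0.034,-0.034,-0.003],"rot":[0,0,-0.094],"gripper":0.05},{"delta_pos":[0.034,-0.034,-0.003],"rot":[0,0,-0.094],"gripper":0.05},{"delta_pos":[0.034,-0.034,-0.003],"rot":[0,0,-0.094],"gripper":0.05},{"delta_pos":[0.034,-0.034,-0.003],"rot":[0,0,-0.094],"gripper":0.05},{"delta_pos":[0.034,-0.034,-0.003],"rot":[0,0,-0.094],"gripper":0.05},{"delta_pos":[0.034,-0.034,-0.003],"rot":[0,0,-0.094],"gripper":0.05},{"delta_pos":[0.034,-0.034,-0.003],"rot":[0,0,-0.094],"gripper":0.05},{"delta_pos":[0.034,-0.034,-0.003],"rot":[0,0,-0.094],"gripper":0.05}]'
```

```text
time_s: 0.9
eef_pos: [0.4488, 0.2475, 0.2795]
orientation: [-0.0, 0.97, 0.242, -0.0]
force: [0.3, 1.1, 0.1]
gripper_width: 0.586
```

```bash
python3 -m crank '[{"delta_pos":[0,-0.043,-0.006],"rot":[0,0,-0.075],"gripper":0.05},{"delta_pos":[0,-0.043,-0.006],"rot":[0,0,-0.075],"gripper":0.05},{"delta_pos":[0,-0.043,-0.006],"rot":[0,0,-0.075],"gripper":0.05},{"delta_pos":[0,-0.043,-0.006],"rot":[0,0,-0.075],"gripper":0.05},{"delta_pos":[0,-0.043,-0.006],"rot":[0,0,-0.075],"gripper":0.05},{"delta_pos":[-0.001,-0.043,-0.006],"rot":[0,0,-0.075],"gripper":0.05},{"delta_pos":[-0.001,-0.043,-0.006],"rot":[0,0,-0.075],"gripper":0.05},{"delta_pos":[-0.001,-0.043,-0.006],"rot":[0,0,-0.075],"gripper":0.05}]'
python3 -m crank '[{"delta_pos":[-0.001,-0.043,-0.006],"rot":[0,0,-0.075],"gripper":0.05},{"delta_pos":[-0.001,-0.043,-0.006],"rot":[0,0,-0.075],"gripper":0.05},{"delta_pos":[0,-0.004,-0.006],"rot":[0,0,0],"gripper":0.05},{"delta_pos":[0,0,0],"rot":[0,0,0],"gripper":0.05}]'
python3 - <<'E'
from h import *
o=bot.get_obs(); print(o["eef_pos"],o["orientation"],o["joint_positions"].round(2))
p,d=snapshot("scene"); cv2.imwrite("pics/s1.png",cv2.resize(p[100:300,100:400],None,fx=2.5,fy=2.5))
E
```

```text
time_s: 1.7
eef_pos: [0.4444, -0.0964, 0.2315]
orientation: [-0.0, 0.998, -0.055, -0.0]
force: [0.5, -0.5, -0.8]
gripper_width: 0.588
time_s: 2.1
eef_pos: [0.4418, -0.186, 0.2129]
orientation: [0.0, 0.992, -0.13, -0.001]
force: [-0.2, 0.8, -0.4]
gripper_width: 0.582
[ 0.44179545 -0.18601062  0.21289272] [ 6.29492860e-05  9.91524830e-01 -1.29910638e-01 -1.31645504e-03] [-0.23  0.29  0.73  1.86 -0.22  1.08  0.32]
```

View pics/s1.png

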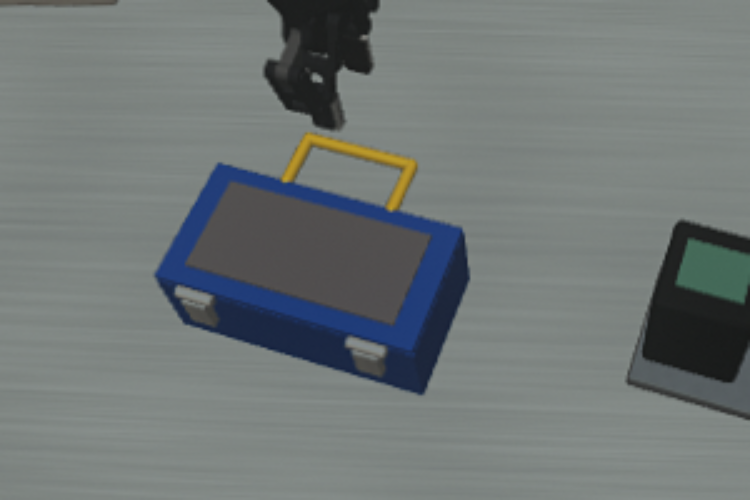

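The fingers (crop about (330,120)) are above the yellow bar's middle, around (360,150) in the crop. I'll go down and grip the bar.

```bash
python3 -m crank '[{"delta_pos":[0.002,-0.0005,-0.016],"rot":[0,0,0],"gripper":0.04},{"delta_pos":[0,0,-0.02],"rot":[0,0,0],"gripper":0.04},{"delta_pos":[0,0,-0.02],"rot":[0,0,0],"gripper":0.04},{"delta_pos":[0,0,-0.015],"rot":[0,0,0],"gripper":0.04},{"delta_pos":[0,0,-0.012],"rot":[0,0,0],"gripper":0.04},{"delta_pos":[0,0,0],"rot":[0,0,0],"gripper":0.04}]'
python3 -m crank '[{"delta_pos":[0,0,0],"rot":[0,0,0],"gripper":0.0},{"delta_pos":[0,0,0],"rot":[0,0,0],"gripper":0.0},{"delta_pos":[0,0,0],"rot":[0,0,0],"gripper":0.0},{"delta_pos":[0,0,0],"rot":[0,0,0],"gripper":0.0},{"delta_pos":[0,0,0],"rot":[0,0,0],"gripper":0.0},{"delta_pos":[0,0,0],"rot":[0,0,0],"gripper":0.0}]'
python3 - <<'E'
import numpy as np
c=np.array([.5405,-.2125]); t=np.radians(-15.1); ex=np.array([np.cos(t),np.sin(t)]); a0=np.arctan2(.004,-.155)
a0=np.arctan2(.004,.155)
prev=None
for th in np.r_[0:1.751:.1,1.7,1.75]:
    s=55-155.05*np.cos(th+a0); z=72+155.05*np.sin(th+a0)
    p=np.r_[c*1e3+s*ex,z]
    print(round(th,2),p.round(1), None if prev is None else (p-prev).round(1)); prev=p
E
```

```text
time_s: 2.75
eef_pos: [0.4445, -0.1832, 0.1295]
orientation: [-0.001, 0.992, -0.127, -0.002]
force: [-0.7, 0.8, 0.6]
gripper_width: 0.466
time_s: 3.35
eef_pos: [0.4442, -0.185, 0.1317]
orientation: [-0.001, 0.992, -0.128, -0.001]
force: [-3.8, 2.3, 5.5]
gripper_width: 0.093
0.0 [ 444.  -186.4   76. ] None
0.1 [ 445.1 -186.8   91.5] [ 1.1 -0.3 15.5]
0.2 [ 447.7 -187.5  106.7] [ 2.6 -0.7 15.3]
0.3 [ 451.8 -188.6  121.6] [ 4.1 -1.1 14.9]
0.4 [ 457.3 -190.   136. ] [ 5.5 -1.5 14.4]
0.5 [ 464.1 -191.9  149.8] [ 6.9 -1.8 13.8]
0.6 [ 472.3 -194.1  162.8] [ 8.1 -2.2 13. ]
0.7 [ 481.6 -196.6  174.9] [ 9.4 -2.5 12.1]
0.8 [ 492.1 -199.4  186. ] [10.5 -2.8 11.1]
0.9 [ 503.6 -202.5  195.9] [11.5 -3.1  9.9]
1.0 [ 516.  -205.9  204.6] [12.4 -3.3  8.7]
1.1 [ 529.2 -209.4  212. ] [13.2 -3.6  7.4]
1.2 [ 543.  -213.2  217.9] [13.8 -3.7  6. ]
1.3 [ 557.3 -217.   222.4] [14.3 -3.9  4.5]
1.4 [ 572.  -221.   225.4] [14.7 -4.   3. ]
1.5 [ 586.9 -225.   226.9] [14.9 -4.   1.5]
1.6 [ 601.8 -229.   226.8] [15.  -4.  -0.1]
1.7 [ 616.7 -233.1  225.2] [14.9 -4.  -1.6]
1.7 [ 616.7 -233.1  225.2] [-0.  0.  0.]
1.75 [ 624.1 -235.1  223.8] [ 7.4 -2.  -1.4]
```

```bash
python3 -m crank '[{"delta_pos":[0.0011,-0.0003,0.0155],"rot":[0,0,0],"gripper":0},{"delta_pos":[0.0026,-0.0007,0.0153],"rot":[0,0,0],"gripper":0},{"delta_pos":[0.0041,-0.0011,0.0149],"rot":[0,0,0],"gripper":0},{"delta_pos":[0.0055,-0.0015,0.0144],"rot":[0,0,0],"gripper":0},{"delta_pos":[0,0,0],"rot":[0,0,0],"gripper":0}]'
python3 - <<'E'
from rig import bot
o=bot.get_obs();print(o["force"],o["moment"],o["joint_positions"].round(2))
E
```

```text
time_s: 3.85
eef_pos: [0.457, -0.1885, 0.1922]
orientation: [-0.001, 0.992, -0.128, -0.002]
force: [-5.0, 2.0, 0.6]
gripper_width: 0.088
[-4.98592105  2.02718817  0.61507704] [ 0.41478332  1.01785607 -0.08060451] [-0.21  0.35  0.71  1.84 -0.26  1.05  0.35]
```

```bash
python3 -m crank '[{"delta_pos":[0.0069,-0.0018,0.0138],"rot":[0,0,0],"gripper":0},{"delta_pos":[0.0081,-0.0022,0.013],"rot":[0,0,0],"gripper":0},{"delta_pos":[0.0094,-0.0025,0.0121],"rot":[0,0,0],"gripper":0},{"delta_pos":[0.0105,-0.0028,0.0111],"rot":[0,0,0],"gripper":0},{"delta_pos":[0.0115,-0.0031,0.0099],"rot":[0,0,0],"gripper":0},{"delta_pos":[0.0124,-0.0033,0.0087],"rot":[0,0,0],"gripper":0},{"delta_pos":[0,0,0],"rot":[0,0,0],"gripper":0}]'
python3 -m crank '[{"delta_pos":[0.0132,-0.0036,0.0074],"rot":[0,0,0],"gripper":0},{"delta_pos":[0.0138,-0.0037,0.006],"rot":[0,0,0],"gripper":0},{"delta_pos":[0.0143,-0.0039,0.0045],"rot":[0,0,0],"gripper":0},{"delta_pos":[0.0147,-0.004,0.003],"rot":[0,0,0],"gripper":0},{"delta_pos":[0.0149,-0.004,0.0015],"rot":[0,0,0],"gripper":0},{"delta_pos":[0.015,-0.004,0],"rot":[0,0,0],"gripper":0},{"delta_pos":[0,0,0],"rot":[0,0,0],"gripper":0}]'
```

```text
time_s: 4.55
eef_pos: [0.5146, -0.2043, 0.2633]
orientation: [-0.002, 0.992, -0.128, -0.003]
force: [-14.3, 7.6, 19.7]
gripper_width: 0.091
time_s: 5.25
eef_pos: [0.6054, -0.2288, 0.2845]
orientation: [0.001, 0.992, -0.128, 0.003]
force: [-0.3, 0.4, 6.2]
gripper_width: 0.09
```

```bash
python3 -m crank '[{"delta_pos":[0.0075,-0.002,-0.0005],"rot":[0,0,0],"gripper":0},{"delta_pos":[0.0075,-0.002,-0.001],"rot":[0,0,0],"gripper":0},{"delta_pos":[0.002,-0.0005,-0.0005],"rot":[0,0,0],"gripper":0},{"delta_pos":[0,0,0],"rot":[0,0,0],"gripper":0}]'
python3 - <<'E'
from h import *
o=bot.get_obs();print(o["force"],o["moment"],o["joint_positions"].round(2))
p,d=snapshot("scene"); cv2.imwrite("pics/s2.png",cv2.resize(p[60:300,100:400],None,fx=2.5,fy=2.5))
E
```

```text
time_s: 5.65
eef_pos: [0.6213, -0.2331, 0.2818]
orientation: [0.001, 0.992, -0.128, 0.002]
force: [0.7, -0.7, 5.3]
gripper_width: 0.087
[ 0.68251727 -0.71903002  5.29400903] [-0.00878277 -0.04807097 -0.09306035] [-0.05  0.62  0.68  1.22 -0.38  1.42  0.33]
```

View pics/s2.png

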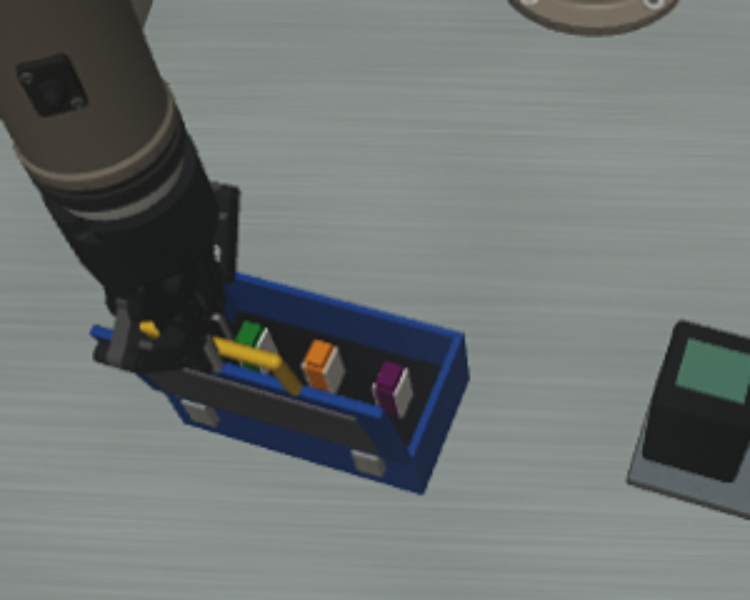

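Lid is past upright. The caps, at crop positions, are green (250,330), amber (320,352) and purple (393,375), so purple is in the +y pocket nearest the meter. I'll release, rise clear and look from both cameras.

```bash
python3 -m crank '[{"delta_pos":[0,0,0],"rot":[0,0,0],"gripper":0.035},{"delta_pos":[0,0,0],"rot":[0,0,0],"gripper":0.035},{"delta_pos":[0,0,0],"rot":[0,0,0],"gripper":0.035},{"delta_pos":[0,0,0.015],"rot":[0,0,0],"gripper":0.035},{"delta_pos":[0,0,0.03],"rot":[0,0,0],"gripper":0.035},{"delta_pos":[0,0,0.03],"rot":[0,0,0],"gripper":0.035},{"delta_pos":[-0.025,0.02,0.01],"rot":[0,0,0.11],"gripper":0.035},{"delta_pos":[-0.025,0.02,0],"rot":[0,0,0.11],"gripper":0.035}]'
python3 -m crank '[{"delta_pos":[-0.025,0.025,0],"rot":[0,0,0.14],"gripper":0.035},{"delta_pos":[-0.025,0.025,0],"rot":[0,0,0.14],"gripper":0.035},{"delta_pos":[-0.025,0.025,0],"rot":[0,0,0.14],"gripper":0.035},{"delta_pos":[-0.025,0.025,0],"rot":[0,0,0.14],"gripper":0.035},{"delta_pos":[-0.025,0.025,0],"rot":[0,0,0.14],"gripper":0.035},{"delta_pos":[-0.025,0.025,0],"rot":[0,0,0.14],"gripper":0.035},{"delta_pos":[0,0.02,0],"rot":[0,0,0.14],"gripper":0.035},{"delta_pos":[0,0.02,0],"rot":[0,0,0.14],"gripper":0.035}]'
python3 -m crank '[{"delta_pos":[0,0.02,0],"rot":[0,0,0.14],"gripper":0.035},{"delta_pos":[0,0.02,0],"rot":[0,0,0.09],"gripper":0.035},{"delta_pos":[0,0,0],"rot":[0,0,0],"gripper":0.035}]'
python3 - <<'E'
from h import *
o=bot.get_obs();print(o["force"],o["joint_positions"].round(2))
for n in("scene","top"):
    p,d=snapshot(n); cv2.imwrite(f"pics/{n}3.png",p); np.save(f"pics/{n}3.npy",d)
a=cv2.imread("pics/scene3.png")[130:290,140:340]; b=cv2.imread("pics/top3.png")[130:290,300:500]
cv2.imwrite("pics/v3.png",np.hstack([cv2.resize(x,(400,320),interpolation=cv2.INTER_CUBIC) for x in(a,b)]))
E
```

```text
time_s: 6.5
eef_pos: [0.5702, -0.1933, 0.3664]
orientation: [0.001, 1.0, -0.017, 0.001]
force: [0.3, 0.7, 0.5]
gripper_width: 0.414
time_s: 7.3
eef_pos: [0.4189, -0.0015, 0.3651]
orientation: [-0.0, 0.855, 0.518, 0.0]
force: [0.7, 0.5, -0.5]
gripper_width: 0.412
time_s: 7.6
eef_pos: [0.4195, 0.0408, 0.3646]
orientation: [-0.001, 0.79, 0.613, 0.0]
force: [0.5, -0.4, 0.5]
gripper_width: 0.409
[ 0.53304799 -0.37230596  0.51102085] [-0.51  0.01  0.38  1.72 -0.    1.41  1.19]
```

View pics/v3.png

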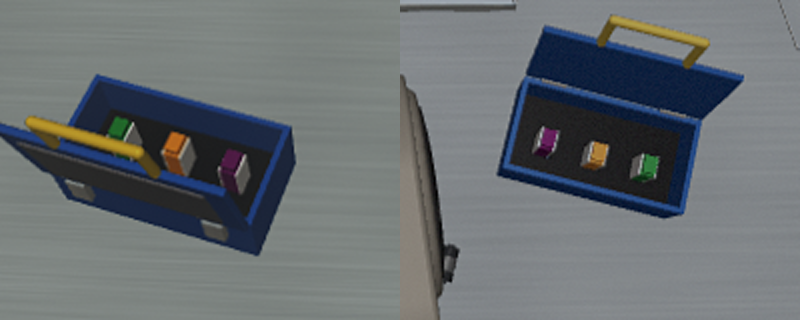

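The lid stands open on its stop in both views. Purple is at about (233,165) in the left half and (545,142) in the right half. I'll measure the case rim and the cap centres next.

```bash
python3 - <<'E'
from h import *
t=np.radians(-15.1); ex=np.array([np.cos(t),np.sin(t)]); ey=np.array([-ex[1],ex[0]])
for n in("scene","top"):
    p=cv2.imread(f"pics/{n}3.png"); d=np.load(f"pics/{n}3.npy"); P=cloud(n,d); h=cv2.cvtColor(p,cv2.COLOR_BGR2HSV)
    X,Y,Z=np.moveaxis(P,2,0); H,S,V=cv2.split(h)
    reg=(X>.4)&(X<.75)&(Y>-.36)&(Y<-.06)
    for c,lo,hi in(("purple",135,165),("amber",8,19),("green",50,75)):
        m=reg&(H>=lo)&(H<=hi)&(S>90)&(V>50)&(Z<.09)
        zt=np.percentile(Z[m],90) if m.any() else 0
        mt=m&(Z>.061)
        w=onplane(n,np.argwhere(mt)[:,::-1],.066)[:,:2]
        r=cv2.minAreaRect(np.float32(w*1000)); print(n,c,m.sum(),mt.sum(),round(zt,4),w.mean(0).round(4),np.round(r[0],1),np.round(r[1],1),round(r[2],1))
    blue=reg&(H>100)&(H<130)&(S>110)
    rim=blue&(Z>.066)&(Z<.077)
    print(" rim",rim.sum(),rect(n,rim,.072))
    # rim extremes along case axes via ray cast
    w=onplane(n,np.argwhere(rim)[:,::-1],.072)[:,:2]; q=np.c_[w@ex,w@ey]*1000
    print(" rim ex/ey pct",np.percentile(q,[1,99],axis=0).round(1).tolist())
    yel=reg&(H>18)&(H<32)&(S>120)&(Z>.15); print(" bar",np.median(P[yel],0).round(4), P[yel].max(0).round(3))
E
```

```text
scene purple 94 74 0.0674 [ 0.5505 -0.1525] [ 550.3 -152.7] [14.4 20.6] 71.9
scene amber 173 76 0.0665 [ 0.5345 -0.2087] [ 534.1 -208.3] [15.7 22.4] 74.3
scene green 90 68 0.0668 [ 0.519  -0.2672] [ 519.6 -266.7] [16.3 19.7] 76.2
 rim 702 (544.7, -212.9, 116.8, 210.9, -15.34)
 rim ex/ey pct [[523.3, -168.4], [639.4, 41.3]]
 bar [ 0.6271 -0.2297  0.2273] [ 0.641 -0.185  0.231]
top purple 67 57 0.0683 [ 0.5477 -0.1512] [ 547.  -151.2] [13.9 22.2] 73.7
top amber 92 55 0.0681 [ 0.5309 -0.2082] [ 531.  -207.9] [15.2 20.5] 75.6
top green 75 60 0.0681 [ 0.5154 -0.2658] [ 515.  -265.9] [14.8 21.5] 75.1
 rim 847 (540.2, -211.5, 114.7, 210.6, -15.33)
 rim ex/ey pct [[519.9, -168.4], [633.0, 41.4]]
 bar [ 0.6206 -0.2344  0.2277] [ 0.637 -0.184  0.232]
```

```bash
python3 -m crank '[{"delta_pos":[0.0215,-0.0322,-0.02],"rot":[0,0,-0.01],"gripper":0.035},{"delta_pos":[0.0215,-0.0322,-0.02],"rot":[0,0,-0.01],"gripper":0.035},{"delta_pos":[0.0215,-0.0322,-0.02],"rot":[0,0,0],"gripper":0.035},{"delta_pos":[0.0215,-0.0322,-0.02],"rot":[0,0,0],"gripper":0.035},{"delta_pos":[0.0215,-0.0322,-0.02],"rot":[0,0,0],"gripper":0.035},{"delta_pos":[0.0215,-0.0322,-0.02],"rot":[0,0,0],"gripper":0.035},{"delta_pos":[0,0,0],"rot":[0,0,0],"gripper":0.035},{"delta_pos":[0,0,0],"rot":[0,0,0],"gripper":0.035}]'
python3 - <<'E'
from h import *
o=bot.get_obs();print(o["eef_pos"].round(4),o["force"].round(1),o["joint_positions"].round(2)); q=o["orientation"]; print(np.degrees(2*np.arctan2(q[2],q[1])))
a=snapshot("scene")[0][50:290,100:400]; b=snapshot("top")[0][60:300,270:570]
cv2.imwrite("pics/v4.png",np.hstack([cv2.resize(x,(400,320),interpolation=cv2.INTER_CUBIC) for x in(a,b)]))
E
```

```text
time_s: 8.5
eef_pos: [0.548, -0.1579, 0.244]
orientation: [-0.0, 0.8, 0.6, -0.001]
force: [-0.4, 0.9, 0.7]
gripper_width: 0.405
[ 0.548  -0.1579  0.244 ] [-0.4  0.9  0.7] [-0.14  0.42  0.54  1.56 -0.22  1.22  1.73]
73.7963625758892
```

View pics/v4.png

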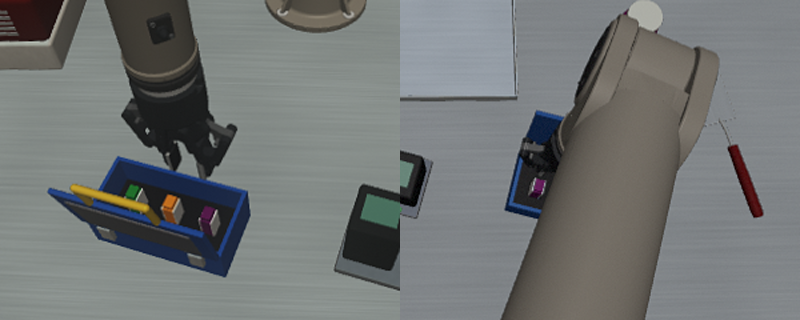

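The jaws are over the purple cuvette (left half about (190,170), right half about (538,187)) and well in front of the lid. I'll correct the small offsets and go down in stages with a narrower opening.

```bash
python3 -m crank '[{"delta_pos":[0.0005,0.0055,-0.02],"rot":[0,0,0.014],"gripper":0.032},{"delta_pos":[0,0,-0.025],"rot":[0,0,0],"gripper":0.032},{"delta_pos":[0,0,-0.025],"rot":[0,0,0],"gripper":0.032},{"delta_pos":[0,0,-0.02],"rot":[0,0,0],"gripper":0.032},{"delta_pos":[0,0,0],"rot":[0,0,0],"gripper":0.032},{"delta_pos":[0,0,0],"rot":[0,0,0],"gripper":0.032}]'
python3 - <<'E'
from h import *
o=bot.get_obs();print(o["eef_pos"].round(4),o["force"].round(1)); q=o["orientation"]; print(np.degrees(2*np.arctan2(q[2],q[1])))
a=snapshot("scene")[0][110:270,140:340]; b=snapshot("top")[0][130:290,300:500]
cv2.imwrite("pics/v5.png",np.hstack([cv2.resize(x,(400,320),interpolation=cv2.INTER_CUBIC) for x in(a,b)]))
E
```

```text
time_s: 9.2
eef_pos: [0.5499, -0.1492, 0.1564]
orientation: [0.0, 0.794, 0.609, 0.001]
force: [0.5, 0.1, 0.2]
gripper_width: 0.376
[ 0.5499 -0.1492  0.1564] [0.5 0.1 0.2]
74.9715095271822
```

View pics/v5.png

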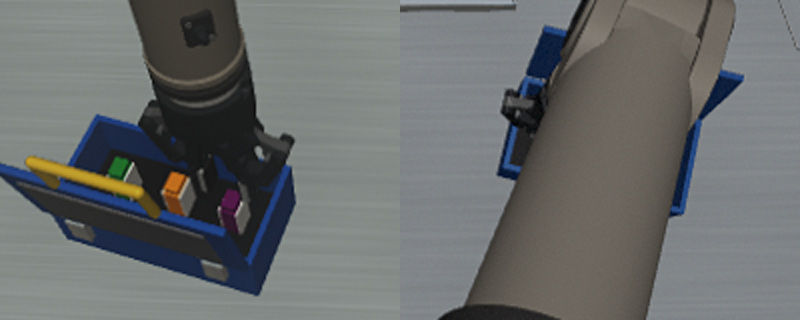

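```bash
python3 -m crank '[{"delta_pos":[-0.001,-0.003,0],"rot":[0,0,-0.004],"gripper":0.03},{"delta_pos":[0,0,0],"rot":[0,0,0],"gripper":0.03},{"delta_pos":[0,0,0],"rot":[0,0,0],"gripper":0.03}]'
python3 - <<'E'
from h import *
o=bot.get_obs();print(o["eef_pos"].round(4)); T=o["eef_pos"]
t=np.radians(-15.3); ex=np.array([np.cos(t),np.sin(t)]); ey=np.array([-ex[1],ex[0]])
p,d=snapshot("scene"); P=cloud("scene",d); S=cv2.cvtColor(p,cv2.COLOR_BGR2HSV)
q=P[...,:2]-T[:2]; a=q@ex*1e3; b=q@ey*1e3; z=(P[...,2]-T[2])*1e3
m=(p.max(2)<110)&(abs(a)<45)&(abs(b)<100)&(P[...,2]>.086)&(S[...,1]<100)
for lo in range(-90,90,10):
    k=m&(b>=lo)&(b<lo+10)
    if k.sum()>3: print(lo,k.sum(),"zmin rel TCP",np.percentile(z[k],3).round(0),"a",a[k].min().round(0),a[k].max().round(0))
# purple cap seen now
H=S[...,0]; mp=(H>=135)&(H<=165)&(S[...,1]>90)&(P[...,2]>.061)&(P[...,2]<.08)
w=onplane("scene",np.argwhere(mp)[:,::-1],.066)[:,:2].mean(0)
k=m&(z<-50)&(abs(b)<40); print("cap rel",((w-T[:2])@np.c_[ex,ey]*1e3).round(1))
for s in(1,-1):
    kk=k&(b*s>0); print("finger",kk.sum(),np.percentile(b[kk],[5,50,95]).round(1),np.percentile(a[kk],[5,50,95]).round(1),z[kk].min().round(1))
E
```

```text
time_s: 9.6
eef_pos: [0.5487, -0.1535, 0.1556]
orientation: [0.0, 0.795, 0.606, 0.0]
force: [0.0, 0.3, 0.3]
gripper_width: 0.348
[ 0.5487 -0.1535  0.1556]
-70 45 zmin rel TCP 13.0 a -10.0 15.0
-60 114 zmin rel TCP -7.0 a -10.0 15.0
-50 353 zmin rel TCP -18.0 a -5.0 36.0
-40 485 zmin rel TCP -20.0 a -2.0 37.0
-30 727 zmin rel TCP -36.0 a -22.0 37.0
-20 920 zmin rel TCP -57.0 a -21.0 39.0
-10 942 zmin rel TCP 61.0 a -19.0 41.0
0 1066 zmin rel TCP 68.0 a -16.0 43.0
10 1214 zmin rel TCP -40.0 a -14.0 45.0
20 1485 zmin rel TCP -27.0 a -21.0 45.0
30 2237 zmin rel TCP 36.0 a -16.0 45.0
40 2131 zmin rel TCP 19.0 a -45.0 30.0
50 117 zmin rel TCP 2.0 a -45.0 15.0
60 47 zmin rel TCP 21.0 a -12.0 14.0
cap rel [295.1 -76.2]
finger 45 [14.5 19.6 26.5] [-0.2  7.6 12. ] -69.3
finger 62 [-30.1 -17.8 -17.1] [-7.9  6.1 11.2] -69.3
```

```bash
python3 -m crank '[{"delta_pos":[0.0004,0.0015,-0.01],"rot":[0,0,0],"gripper":0.03},{"delta_pos":[0,0,-0.01],"rot":[0,0,0],"gripper":0.03},{"delta_pos":[0,0,-0.01],"rot":[0,0,0],"gripper":0.03},{"delta_pos":[0,0,0],"rot":[0,0,0],"gripper":0.03}]'
python3 -m crank '[{"delta_pos":[0,0,-0.01],"rot":[0,0,0],"gripper":0.03},{"delta_pos":[0,0,-0.01],"rot":[0,0,0],"gripper":0.03},{"delta_pos":[0,0,0],"rot":[0,0,0],"gripper":0.03},{"delta_pos":[0,0,0],"rot":[0,0,0],"gripper":0.03}]'
python3 - <<'E'
from h import *
o=bot.get_obs();print(o["eef_pos"].round(4),o["force"].round(1)); q=o["orientation"]; print(np.degrees(2*np.arctan2(q[2],q[1])))
a=snapshot("scene")[0][130:250,190:340]
cv2.imwrite("pics/v6.png",cv2.resize(a,None,fx=5,fy=5,interpolation=cv2.INTER_CUBIC))
E
```

```text
time_s: 10.05
eef_pos: [0.5473, -0.151, 0.1225]
orientation: [-0.002, 0.795, 0.606, -0.002]
force: [-0.2, -0.5, -0.9]
gripper_width: 0.349
time_s: 10.45
eef_pos: [0.5487, -0.1516, 0.1046]
orientation: [-0.0, 0.795, 0.606, -0.0]
force: [1.3, -1.0, 0.3]
gripper_width: 0.347
[ 0.5487 -0.1516  0.1046] [ 1.3 -1.   0.3]
74.65435040228458
```

View pics/v6.png

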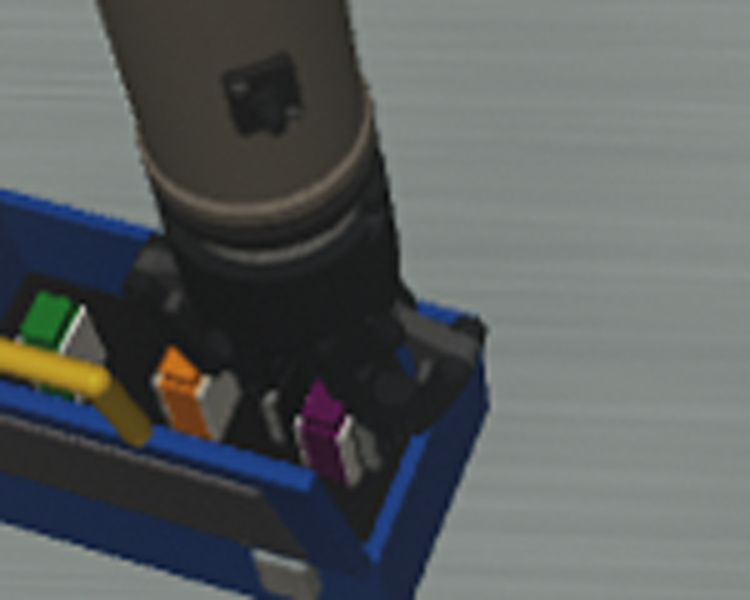

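The jaws straddle the purple cuvette: left finger at crop (275,410), right finger at (368,445), cuvette at (325,430), with a gap on both frosted sides. No contact force. I'll close and lift.

```bash
python3 -m crank '[{"delta_pos":[0,0,0],"rot":[0,0,0],"gripper":0.022},{"delta_pos":[0,0,0],"rot":[0,0,0],"gripper":0.01},{"delta_pos":[0,0,0],"rot":[0,0,0],"gripper":0.01},{"delta_pos":[0,0,0],"rot":[0,0,0],"gripper":0.01},{"delta_pos":[0,0,0],"rot":[0,0,0],"gripper":0.01}]'
python3 -m crank '[{"delta_pos":[0,0,0.005],"rot":[0,0,0],"gripper":0.01},{"delta_pos":[0,0,0.008],"rot":[0,0,0],"gripper":0.01},{"delta_pos":[0,0,0.012],"rot":[0,0,0],"gripper":0.01},{"delta_pos":[0,0,0.015],"rot":[0,0,0],"gripper":0.01},{"delta_pos":[0,0,0.02],"rot":[0,0,0],"gripper":0.01},{"delta_pos":[0,0,0.025],"rot":[0,0,0],"gripper":0.01},{"delta_pos":[0,0,0.025],"rot":[0,0,0],"gripper":0.01},{"delta_pos":[0,0,0.02],"rot":[0,0,0],"gripper":0.01}]'
```

```text
time_s: 11.0
eef_pos: [0.5494, -0.1518, 0.1056]
orientation: [0.001, 0.795, 0.606, 0.0]
force: [-1.0, 0.8, 3.6]
gripper_width: 0.224
time_s: 11.8
eef_pos: [0.5491, -0.1519, 0.2375]
orientation: [0.001, 0.795, 0.606, 0.001]
force: [0.5, -0.4, -1.2]
gripper_width: 0.219
```

```bash
python3 -m crank '[{"delta_pos":[0,0,0.02],"rot":[0,0,0],"gripper":0.01},{"delta_pos":[0,0.005,0.015],"rot":[0,0,-0.05],"gripper":0.01},{"delta_pos":[0.003,0.02,0],"rot":[0,0,-0.12],"gripper":0.01},{"delta_pos":[0.0035,0.0265,0],"rot":[0,0,-0.13],"gripper":0.01},{"delta_pos":[0.0035,0.0265,0],"rot":[0,0,-0.13],"gripper":0.01},{"delta_pos":[0.0035,0.0265,0],"rot":[0,0,-0.13],"gripper":0.01},{"delta_pos":[0.0035,0.0265,0],"rot":[0,0,-0.13],"gripper":0.01},{"delta_pos":[0.0035,0.0265,0],"rot":[0,0,-0.13],"gripper":0.01}]'
python3 -m crank '[{"delta_pos":[0.0035,0.0265,0],"rot":[0,0,-0.13],"gripper":0.01},{"delta_pos":[0.0035,0.0265,0],"rot":[0,0,-0.13],"gripper":0.01},{"delta_pos":[0.0035,0.0265,0],"rot":[0,0,-0.13],"gripper":0.01},{"delta_pos":[0.0035,0.0265,0],"rot":[0,0,-0.13],"gripper":0.01},{"delta_pos":[0.0035,0.0265,0],"rot":[0,0,-0.13],"gripper":0.01},{"delta_pos":[0.001,0.02,0],"rot":[0,0,-0.11],"gripper":0.01},{"delta_pos":[0.001,0.009,0],"rot":[0,0,-0.002],"gripper":0.01},{"delta_pos":[0,0,0],"rot":[0,0,0],"gripper":0.01}]'
python3 -m crank '[{"delta_pos":[0,0,0],"rot":[0,0,0],"gripper":0.01},{"delta_pos":[0,0,0],"rot":[0,0,0],"gripper":0.01}]'
python3 - <<'E'
from h import *
o=bot.get_obs();print(o["eef_pos"].round(4),o["force"].round(1),o["joint_positions"].round(2)); q=o["orientation"]; print(q,np.degrees(2*np.arctan2(q[2],q[1])))
v=[]
for n,s in(("scene",np.s_[100:300,330:530]),("top",np.s_[80:240,140:340])):
    p,d=snapshot(n); cv2.imwrite(f"pics/{n}7.png",p); np.save(f"pics/{n}7.npy",d); v.append(cv2.resize(p[s],(400,400 if n=="scene" else 320),interpolation=cv2.INTER_CUBIC)[:320])
cv2.imwrite("pics/v7.png",np.hstack(v))
E
```

```text
time_s: 12.6
eef_pos: [0.5693, 0.0069, 0.2709]
orientation: [-0.0, 0.972, 0.237, 0.0]
force: [-0.1, 0.1, -1.1]
gripper_width: 0.217
time_s: 13.4
eef_pos: [0.5887, 0.1692, 0.2701]
orientation: [-0.0, 0.991, -0.136, -0.0]
force: [-0.3, -0.2, -0.9]
gripper_width: 0.22
time_s: 13.6
eef_pos: [0.589, 0.165, 0.2705]
orientation: [0.0, 0.99, -0.14, 0.0]
force: [-0.1, 0.1, -1.8]
gripper_width: 0.221
[0.589  0.165  0.2705] [-0.1  0.1 -1.8] [-0.8   0.54  0.78  1.41 -0.38  1.35 -0.29]
[ 3.91275382e-04  9.90129919e-01 -1.40151810e-01  2.46618484e-04] -16.11326365019544
```

View pics/v7.png

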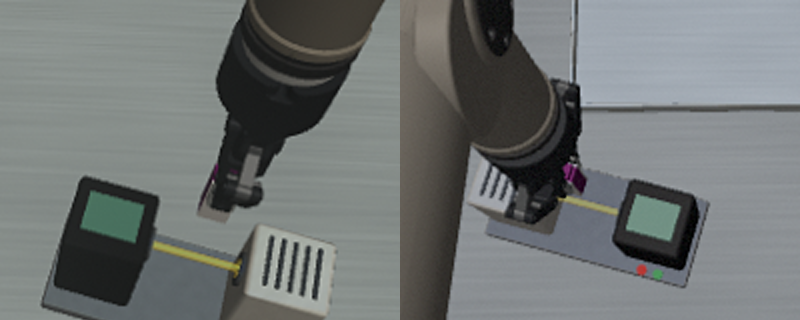

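```bash
python3 -m crank '[{"delta_pos":[0,0.001,-0.02],"rot":[0,0,0],"gripper":0.01},{"delta_pos":[0,0,-0.025],"rot":[0,0,0],"gripper":0.01},{"delta_pos":[0,0,-0.025],"rot":[0,0,0],"gripper":0.01},{"delta_pos":[0,0,-0.02],"rot":[0,0,0],"gripper":0.01},{"delta_pos":[0,0,-0.015],"rot":[0,0,0],"gripper":0.01},{"delta_pos":[0,0,-0.0075],"rot":[0,0,0],"gripper":0.01},{"delta_pos":[0,0,0],"rot":[0,0,0],"gripper":0.01},{"delta_pos":[0,0,0],"rot":[0,0,0],"gripper":0.01}]'
python3 - <<'E'
from h import *
o=bot.get_obs();print(o["eef_pos"].round(4),o["force"].round(1)); q=o["orientation"]; print(q.round(4),np.degrees(2*np.arctan2(q[2],q[1])))
v=[]
for n,s in(("scene",np.s_[150:290,350:510]),("top",np.s_[130:235,165:305])):
    p,d=snapshot(n); cv2.imwrite(f"pics/{n}8.png",p); np.save(f"pics/{n}8.npy",d); v.append(cv2.resize(p[s],(400,350) if n=="scene" else (400,300),interpolation=cv2.INTER_CUBIC)[:300])
cv2.imwrite("pics/v8.png",np.hstack(v))
E
```

```text
time_s: 14.5
eef_pos: [0.5896, 0.1682, 0.1584]
orientation: [-0.0, 0.99, -0.139, 0.001]
force: [-0.2, 0.8, -0.1]
gripper_width: 0.225
[0.5896 0.1682 0.1584] [-0.2  0.8 -0.1]
[-2.000e-04  9.903e-01 -1.391e-01  8.000e-04] -15.99060320175783
```

View pics/v8.png

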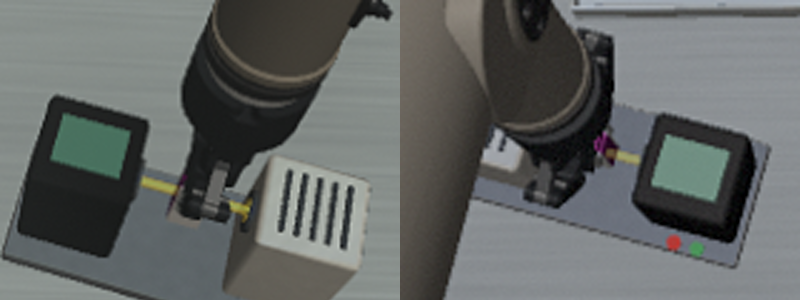

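```bash
python3 - <<'E'
from h import *
t=np.radians(-16.0); mx=np.array([np.cos(t),np.sin(t)]); my=np.array([-mx[1],mx[0]])
T=bot.get_obs()["eef_pos"]; print("TCP mx,my",(T[:2]@mx*1e3).round(1),(T[:2]@my*1e3).round(1))
for n in("scene","top"):
    p=cv2.imread(f"pics/{n}0.png"); d=np.load(f"pics/{n}0.npy"); P=cloud(n,d); h=cv2.cvtColor(p,cv2.COLOR_BGR2HSV)
    m=(h[...,0]>18)&(h[...,0]<35)&(h[...,1]>90)&(P[...,1]>.08)&(P[...,1]<.26)&(P[...,0]>.5)&(P[...,0]<.7)
    w=onplane(n,np.argwhere(m)[:,::-1],.085)[:,:2]; q=np.c_[w@mx,w@my]*1e3
    g=np.polyfit(q[:,1],q[:,0],1); print(n,"beam",m.sum(),"mx mean",q[:,0].mean().round(1),"my range",np.percentile(q[:,1],[1,50,99]).round(1),"slope deg",np.degrees(np.arctan(g[0])).round(2), "Zdepth",np.median(P[m][:,2]).round(4))
    top=(P[...,2]>.109)&(P[...,2]<.13)&(P[...,0]>.5)&(P[...,0]<.7)&(P[...,1]>.02)&(P[...,1]<.32)
    w=P[top]; q=np.c_[w[:,:2]@mx,w[:,:2]@my]*1e3; 
    print("  housings mx",np.percentile(q[:,0],[1,99]).round(1),"my lo/hi",np.percentile(q[:,1],[1,99]).round(1),"gap",q[q[:,1]<320,1].max().round(1),)
    s=np.sort(q[:,1]); i=np.argmax(np.diff(s)); print("  gap edges",s[i].round(1),s[i+1].round(1))
    # cuvette now
    p=cv2.imread(f"pics/{n}8.png"); d=np.load(f"pics/{n}8.npy"); P=cloud(n,d); h=cv2.cvtColor(p,cv2.COLOR_BGR2HSV)
    a=P[...,:2]@mx*1e3; b=P[...,:2]@my*1e3; z=P[...,2]*1e3; cb=T[:2]@my*1e3; ca=T[:2]@mx*1e3
    near=(abs(b-cb)<30)&(abs(a-ca)<30)&(z>45)&(z<125)
    pur=near&(h[...,0]>=135)&(h[...,0]<=168)&(h[...,1]>60)
    fr=near&~pur&(h[...,2]>90)&(h[...,1]<60)
    for nm,k in(("purple",pur),("white",fr)):
        if k.sum()>3: print("  ",nm,k.sum(),"a",np.percentile(a[k],[2,50,98]).round(1),"b",np.percentile(b[k],[2,50,98]).round(1),"z",np.percentile(z[k],[2,50,98]).round(1))
a=cv2.imread("pics/scene8.png")[205:265,400:475]; b=cv2.imread("pics/top8.png")[155:200,205:261]
cv2.imwrite("pics/v9.png",np.hstack([cv2.resize(x,(400,320),interpolation=cv2.INTER_NEAREST) for x in(a,b)]))
E
```

```text
TCP mx,my 520.5 324.4
scene beam 188 mx mean 519.1 my range [285.5 327.2 364.2] slope deg -0.43 Zdepth 0.088
  housings mx [484.  556.2] my lo/hi [206.  439.5] gap 278.8
  gap edges 278.8 366.5
   purple 7 a [520.7 526.  528.4] b [309.1 309.4 311.3] z [ 78.1 110.1 114.6]
   white 58 a [514.3 530.9 532.4] b [309.2 317.4 333.2] z [ 57.4  66.5 109.1]
top beam 72 mx mean 515.7 my range [249.9 352.6 366.5] slope deg 8.83 Zdepth 0.0885
  housings mx [481.2 553.4] my lo/hi [206.4 439.3] gap 279.4
  gap edges 279.4 367.2
   purple 40 a [512.2 519.9 526.6] b [311.  311.9 314.8] z [ 64.  107.9 120.3]
   white 8 a [509.3 521.1 529.5] b [295.7 311.3 315.2] z [ 60.7  88.  111.4]
```

View pics/v9.png

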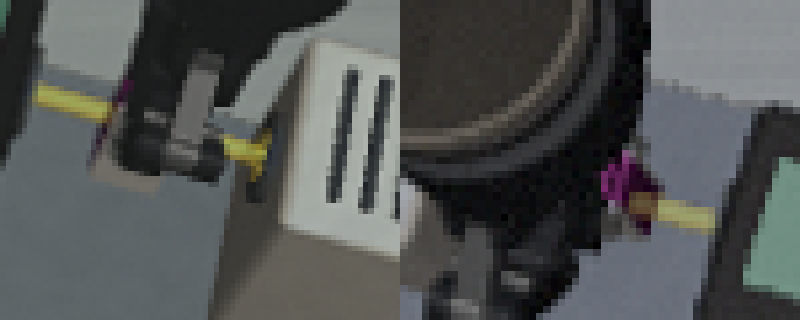

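The close-up shows the beam entering the purple clear face at mid-width, at (640,205) in the right half. In the left half it meets the clear face at (110,105). Measurements put the cuvette about 1.8 mm too far along the meter's +x, so I'll nudge it and recheck.

```bash
python3 -m crank '[{"delta_pos":[-0.0014,0.0012,0],"rot":[0,0,0],"gripper":0.01},{"delta_pos":[0,0,0],"rot":[0,0,0],"gripper":0.01},{"delta_pos":[0,0,0],"rot":[0,0,0],"gripper":0.01},{"delta_pos":[0,0,0],"rot":[0,0,0],"gripper":0.01},{"delta_pos":[0,0,0],"rot":[0,0,0],"gripper":0.01},{"delta_pos":[0,0,0],"rot":[0,0,0],"gripper":0.01}]'
cat > chk.py <<'E'
from h import *
t=np.radians(-16.0); mx=np.array([np.cos(t),np.sin(t)]); my=np.array([-mx[1],mx[0]])
o=bot.get_obs(); T=o["eef_pos"]; q=o["orientation"]; print("TCP",T.round(4),"mx,my",(T[:2]@mx*1e3).round(1),(T[:2]@my*1e3).round(1),"yaw",np.degrees(2*np.arctan2(q[2],q[1])).round(2))
for n in("scene","top"):
    p,d=snapshot(n); cv2.imwrite(f"pics/{n}10.png",p); P=cloud(n,d); h=cv2.cvtColor(p,cv2.COLOR_BGR2HSV)
    a=P[...,:2]@mx*1e3; b=P[...,:2]@my*1e3; z=P[...,2]*1e3; cb=T[:2]@my*1e3; ca=T[:2]@mx*1e3
    m=(h[...,0]>18)&(h[...,0]<35)&(h[...,1]>90)&(b>284)&(b<306)&(abs(a-ca)<25)&(z>75)&(z<100)
    w=onplane(n,np.argwhere(m)[:,::-1],.085)[:,:2]; print(n,"beam",m.sum(),"mx",(w@mx*1e3).mean().round(2),"depth: mx",a[m].mean().round(1),"z",np.median(z[m]).round(1))
    near=(abs(b-cb)<30)&(abs(a-ca)<30)&(z>45)&(z<125)
    pur=near&(h[...,0]>=135)&(h[...,0]<=168)&(h[...,1]>60); fr=near&~pur&(h[...,2]>90)&(h[...,1]<60)
    for nm,k in(("purple",pur),("white",fr)):
        if k.sum()>3: print("  ",nm,k.sum(),"a",np.percentile(a[k],[2,50,98]).round(1),"b",np.percentile(b[k],[2,50,98]).round(1),"z",np.percentile(z[k],[2,50,98]).round(1))
    # cast clear-face pixels onto the plane b=cb-12 -> (mx,z) extents
    o3,r=rays(n,np.argwhere(pur)[:,::-1]); k=((cb-13)/1e3-o3[:2]@my)/(r[:,:2]@my); w=o3+r*k[:,None]
    print("   face pixels mx",np.percentile(w[:,:2]@mx*1e3,[2,98]).round(1),"z",np.percentile(w[:,2]*1e3,[2,98]).round(1))
    if n=="top": 
        br=near&(b<cb-8)&(h[...,0]>3)&(h[...,0]<20)&(h[...,1]>70); print("   brown spot",br.sum(), np.argwhere(br).mean(0).round(1) if br.any() else None, np.argwhere(pur).mean(0).round(1))
E
python3 chk.py
```

```text
time_s: 15.2
eef_pos: [0.5875, 0.1696, 0.1575]
orientation: [0.0, 0.99, -0.139, 0.0]
force: [-0.2, 0.2, -0.9]
gripper_width: 0.219
TCP [0.5875 0.1696 0.1575] mx,my 518.0 325.0 yaw -15.98
scene beam 47 mx 519.21 depth: mx 520.8 z 87.8
   purple 7 a [518.8 521.4 524.8] b [310.  310.4 311.9] z [ 83.  108.1 110.8]
   white 56 a [509.9 528.8 531.4] b [309.6 317.7 333.5] z [ 57.3  65.7 106.4]
   face pixels mx [510.7 519.4] z [ 64.5 109.2]
top beam 3 mx 515.78 depth: mx 515.0 z 88.6
   purple 37 a [509.4 515.5 523.9] b [311.4 312.3 315.2] z [ 62.3 108.2 119.7]
   white 10 a [507.1 522.6 532.2] b [296.1 312.2 316.3] z [ 65.1  96.1 110. ]
   face pixels mx [508.2 523.8] z [ 62.  130.9]
   brown spot 13 [183.3 238.7] [181.9 235.6]
```

```bash
python3 -m crank '[{"delta_pos":[0,-0.0005,0.0007],"rot":[0,0,0],"gripper":0.01},{"delta_pos":[0,0,0],"rot":[0,0,0],"gripper":0.01},{"delta_pos":[0,0,0],"rot":[0,0,0],"gripper":0.01},{"delta_pos":[0,0,0],"rot":[0,0,0],"gripper":0.01},{"delta_pos":[0,0,0],"rot":[0,0,0],"gripper":0.01},{"delta_pos":[0,0,0],"rot":[0,0,0],"gripper":0.01}]'
python3 chk.py
python3 -c "
import cv2;p=cv2.imread('pics/scene10.png');cv2.imwrite('pics/v10.png',cv2.resize(p[110:310,140:540],(800,400),interpolation=cv2.INTER_CUBIC))"
```

```text
time_s: 15.9
eef_pos: [0.5875, 0.1691, 0.1582]
orientation: [0.0, 0.99, -0.139, -0.0]
force: [-0.2, -0.3, -0.9]
gripper_width: 0.224
TCP [0.5875 0.1691 0.1582] mx,my 518.1 324.5 yaw -15.98
scene beam 46 mx 519.17 depth: mx 520.9 z 88.3
   purple 7 a [518.1 520.8 527.3] b [309.3 309.6 311.4] z [ 76.7 107.3 112.4]
   white 55 a [512.8 528.9 530.1] b [309.4 318.8 333.5] z [ 58.4  66.3 107.9]
   face pixels mx [508.9 517.9] z [ 57.6 108.7]
top beam 2 mx 516.08 depth: mx 515.4 z 89.2
   purple 38 a [506.1 515.  523.5] b [310.9 311.8 316.6] z [ 63.2 106.8 120.1]
   white 11 a [507. 521. 527.] b [295.7 312.1 316.3] z [ 62.2  87.  111.4]
   face pixels mx [503.1 523.4] z [ 64.  132.6]
   brown spot 12 [183.2 238.6] [182.2 235.6]
```

View pics/v10.png

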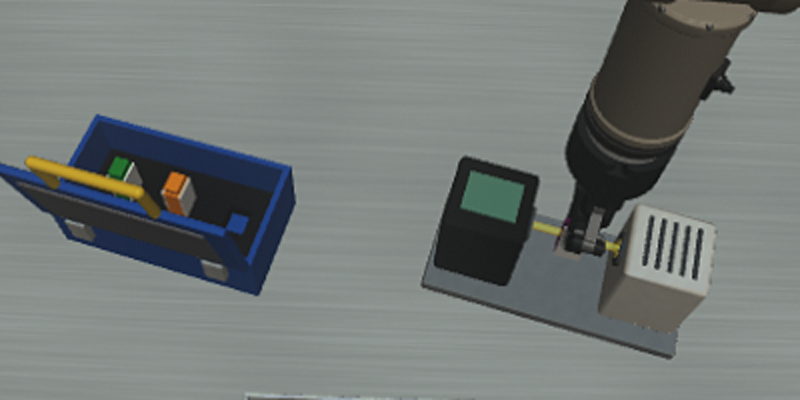

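The lid is open (bar at (90,175)). Green (120,170) and amber (178,190) are still in their pockets, and the purple pocket is empty. The cuvette is held in the beam between the housings at (570,240). I'm handing in.

```bash
python3 -c "
from rig import bot; print(bot.sign_off())"
```

```text
the job is handed in; nothing more can be done
None
```

The job is handed in at about 16 s of the 64 s allowed: the lid is open, and the arm is still holding the purple cuvette in the light path.

- **Lid:** I gripped the yellow bar and swung it over on its arc to about 1.72 rad. When released it stayed open, and it is still leaning back in the last picture.
- **Grasp:** I took the purple cuvette from the +y pocket by its two frosted faces, with a gap seen on both sides before closing. I saw no contact with the clear faces.
- **Forces:** The highest wrist force in any reading was about 25 N, while lifting the lid.
- **Last checks:**
  - The tool is vertical, with yaw −15.98° against about −16.0° for the meter.
  - The centre of the glass is at about 85 mm height, worked out from the tool height.
  - The cuvette is about 30 mm clear of each housing.
  - The amber and green cuvettes are still in their pockets.

**Disagreements:**
- **Meter position:** The two cameras differed by about 3 to 5 mm on where the beam lies across the meter. I set the cuvette to their average; within each view it sat about 1 mm or less from the beam.
- **Top view of the beam:** Very little of the beam was visible there (2–3 pixels at the end), so that check is weak.

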